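# Hook a belt tensioner's return spring onto its anchor post with a spring puller

### The arm

A 6-joint arm with a two-finger parallel gripper is mounted at the origin on a cart in front of the work surface, level with it; the furniture and walls round the work are solid. World frame = base frame: x ahead of the robot, y to its left, z up, the work surface at z = 0. Lengths are in mm, angles in rad, forces in N, time in s.
With the tool pointing down it reaches from about 325 to 900 mm from the base axis. Payload 3.5 kg.
Tool frame: the origin (TCP) lies midway between the tips of the shut fingers; the grasp point (between the pads) lies 19 mm behind it (ctrl.grip_point_offset is the distance from the TCP to the grasp point, in mm); z points along the fingers, y is the line along which they close (so a half turn about z gives the same grasp; the last joint's range is limited). The gripper opens to 85 mm and grips with 20 to 120 N. Pads are 22 mm wide; open, the fingers measure 114 mm over their backs; the gripper's body (76 mm by 85 mm) begins 54 mm behind the grasp point. The pads swing forward as they close: fully open they stand 13 mm farther back than shut.
Start: joints at [-1.405, 0.276, -0.026, 1.268, 0, 1.467], TCP at [165.972, -602.557, 231.313] pointing down, gripper open.
Joint ranges: [-3.12, 3.12], [-0.85, 1.88], [-1.08, 1.24], [-1.95, 2.15], [-1.57, 1.53], [-3.14, 3.14]. Speed limits (rad/s): [2.57, 2.57, 3.14, 3.14, 3.14, 3.14].

### API

Orientations are given as a unit quaternion [w, x, y, z].
In Python, from rig import ctrl gives the robot as it stands.
- The arm moves only by the tool carry_out, never from a script. Its argument "moves" is a list of rows, each a list of 7 numbers: the shift along the tool's x, y, z in units of 400 mm (1.0 is 400 mm), then the turn, a rotation vector about the tool's x, y, z in units of pi/2 rad (1.0 is pi/2 rad), then the opening, from 0 (shut) to 1 (fully open). In form: [[x, y, z, wx, wy, wz, hand], ...]. A call has 1 to 12 rows; each row is the pose to reach, as a shift and turn from the pose commanded when the call began, along the tool's axes at that moment; what a row does not reach only later rows make up. A row lasts 1/10 s, in which the tool goes at most 50 mm and 8.59 degrees, less where a joint would pass 70% of its speed; a pose out of reach is approached as far as the arm can. A call with a number of a shift or a turn outside -1 to 1 is refused whole. A call with a gripper value outside its range is refused whole. The fingers move at their own pace and stop on an object; the grip force is fixed at half the most. Time passes only in rows, so rows that repeat a pose let the fingers close. It gives the time, the measured TCP pose, the force, the opening and the grip force at its end, in the units of the state.
- ctrl.get_state(): the state, without advancing time (a new reading comes with each control period).
- ctrl.snapshot(name): name is "scene" or "top" or "wrist"; returns a dict with "frame" (480x640x3 uint8, red, green, blue), "camera_matrix" (3x3 intrinsics, pixels), "extrinsics" (4x4, takes a point from camera to world coordinates). Camera axes: x right, y down, z forward; pixel columns grow to the right and rows downward; lengths in mm; the calibration is good to about 2 mm. The wrist camera is an equidistant fisheye: a pixel r from the principal point sees the ray r / f radians off the axis. A picture is of the moment at which its call begins. There is no depth.
- ctrl.job_done(): hands the job in; it is judged then, once.
The state is a dict: "clock": time; "joint_pos": joint angles; "dq": joint speeds; "joint_torque": joint torques, N m; "position": TCP position; "tool_rot": TCP orientation; "contact_force": force on the tool from outside, world axes, zero at the start; "torque": the same for the moment, N m; "finger_gap": finger opening in mm; "finger_force": force on a finger pad.
Only numpy, scipy, OpenCV 4.12 (cv2) and the standard library are available. Lean on these libraries where they do the work, as an engineer would, in place of code of your own. Each camera call takes 0.05 s, during which the arm holds its last target. There are 200 camera calls.

### The job

Take the orange-handled spring puller from its wooden stand, put its pin into the pull hole of the brass plate at the end of the belt tensioner's return spring, stretch the spring until the plate's end hole goes down over the anchor post, and let it hook fast under the post's head. The post may be clamped anywhere along its slot, so feel for it. Then stand the puller back in the hole of its stand and let go. Be gentle: never load the spring or the post with more than 25 N, touch the spring only with the puller, and leave the other things on the bench where they are.

Things in the scene. Friction and masses are not known exactly. Their poses are not given: they have to be found in the camera images.
- puller_handle (a point): centre of the puller's orange square handle, 22 x 22 mm (sides along the point's x and y) and 60 mm tall, from 30 mm below to 30 mm above this point. The underside of the steel collar is 40 mm below this point and the tip of the pin 50 mm below it
- puller: spring puller, a loose hand tool of about 0.12 kg standing upright, pin down, in its stand; origin at the tip of its pin, z up along the tool. From the tip up: steel pin 7 mm in diameter and 10 mm long with a tapered end, steel collar 18 mm in diameter and 4 mm thick, round shank 14 mm in diameter, orange handle from 20 to 80 mm
- stand_hole (a point): mouth of the blind hole in the middle of the top of the puller's stand, a fixed light wooden block 70 x 70 x 30 mm; hole 13 mm in diameter, 14 mm deep; the puller stands in it with its collar resting on the block's top (this point's height)
- stand: the puller's stand; origin at the centre of its underside
- tensioner: belt tensioner, fixed: blue base plate 240 x 90 x 10 mm with a black idler pulley, a steel coil spring held at one end in a steel clevis, and the anchor post in a slot; origin at the centre of the plate's underside. x is the direction in which the spring is stretched; the middle of the slot lies 68 mm from the origin along x, in line with the spring
- spring: coil spring with flat brass end plate 60 x 25 x 3.5 mm; origin at its pivot in the clevis, which stays put. In the plate, in line: pull hole, 12 mm across, 100 mm from the pivot when slack; 21 mm further out the end hole, 13 mm across, for the post (1.5 mm to spare round its head); then 20 mm of nose. Pulls with 3 N plus 0.25 N per mm of stretch; swings up and down, and a little sideways
- spring_lift (a joint): upward angle of the spring at its pivot, rad: 0.12 when slack (its own stiffness holds it up, so that the end plate passes over the post), about 0.1 when stretched, 0.07 or more with the plate on top of the post's head, 0 to 0.02 with the plate on the post's shoulder or hooked under its head. Pressing it to the shoulder takes about 5 N; when the pull is let off there it slides back 4 mm under the head
- pull_hole_slack (a point): centre of the pull hole (half-way through the plate) as it stands while the spring is slack; this point belongs to the base and does not follow the spring when it is stretched
- slot_mid (a point): point 31 mm above the bench over the middle of the post's slot, level with the top of the post's head. The post itself is clamped in the slot up to 8 mm either side of this point along x (towards or away from the clevis), in line sideways; its exact place is not measured and must be found by sight or feel. This point does not follow the post
- anchor: the post's aluminium slot strip, 56 x 30 x 1.5 mm, fixed on the base plate, with the steel anchor post clamped in it; origin at the middle of the slot, 10 mm above the bench, x along the slot away from the clevis. Post: shoulder 18 mm across, its top 20 mm above the bench; on it a neck 5 mm across, 6 mm tall; on that a head 10 mm across, 5 mm tall, top edge bevelled
- heatsink: loose silver finned heatsink, 30 x 45 x 23 mm, a bystander; origin under its centre
- transformer: loose black and yellow transformer, 30 x 42 x 36 mm, a bystander; origin under its centre
- terminal_block: loose green terminal block, 22 x 36 x 17 mm, a bystander; origin under its centre
- tape_amber: loose roll of amber tape lying flat, 69 mm across, 12 mm tall, a bystander; origin under its centre

How it is judged:
By the outcome, as a careful person would: the job done as asked, in the order asked, and still so for the second after the job is handed in, with the robot touching nothing.
It also fails if it takes over 70 s, if anything falls off the work surface, if the arm or the gripper's body presses on something with over 40 N, if the wrist force passes 120 N, or if a joint passes its speed limit or range.

## Working session

There is one attempt and no reset: what is moved stays moved. The work goes in short steps, Python scripts to look and compute and a tool call to move; the robot and the scene stay as the last step left them, time stands still between calls to the robot, and variables do not carry over. Pictures are saved under pics/ and viewed, at most 10 in all, crops included, and the job is handed in when it is done.

Besides the shell and the picture viewer there is one more tool, called after "Emit:" by a JSON object that holds its "name" and its "arguments", one argument or row to a line. carry_out: Moves the arm, as the interface text tells. Its arguments: {"type":"object","properties":{"moves":{"type":"array","items":{"type":"array","items":{"type":"number"}}}},"required":["moves"]}

```bash
mkdir -p pics
python3 - <<'E'
from rig import ctrl
import cv2
s=ctrl.get_state();print({k:s[k] for k in('clock','position','tool_rot','finger_gap','contact_force')})
for n in("scene","top"):
    d=ctrl.snapshot(n);cv2.imwrite(f'pics/{n}0.png',d["frame"][...,::-1]);print(n,d["camera_matrix"],d["extrinsics"])
E
```

```text
{'clock': 0.0, 'position': array([ 165.8346489 , -601.77230163,  230.13084589]), 'tool_rot': array([-1.14462616e-03,  9.90982701e-01,  1.33984979e-01, -3.50391813e-05]), 'finger_gap': 85.4786529652606, 'contact_force': array([-0.64239476, -0.03914796,  0.28119102])}
scene [[527.1712574    0.         318.09606763]
 [  0.         527.1712574  233.74929787]
 [  0.           0.           1.        ]] [[-6.58217346e-01 -5.78555941e-01  4.81687605e-01 -6.73420348e+00]
 [-7.52801443e-01  5.11198385e-01 -4.14688074e-01  4.58544345e+02]
 [-6.31767662e-03 -6.35570007e-01 -7.72017391e-01  9.11657810e+02]
 [ 0.00000000e+00  0.00000000e+00  0.00000000e+00  1.00000000e+00]]
top [[521.42173238   0.         320.38112709]
 [  0.         521.42173238 237.61563525]
 [  0.           0.           1.        ]] [[-1.09638676e-02 -9.98276053e-01  5.76603431e-02  4.52713921e+02]
 [-9.99539891e-01  1.25721178e-02  2.76033928e-02  8.33401537e+00]
 [-2.82807187e-02 -5.73311731e-02 -9.97954577e-01  1.00390924e+03]
 [ 0.00000000e+00  0.00000000e+00  0.00000000e+00  1.00000000e+00]]
```

View pics/scene0.png

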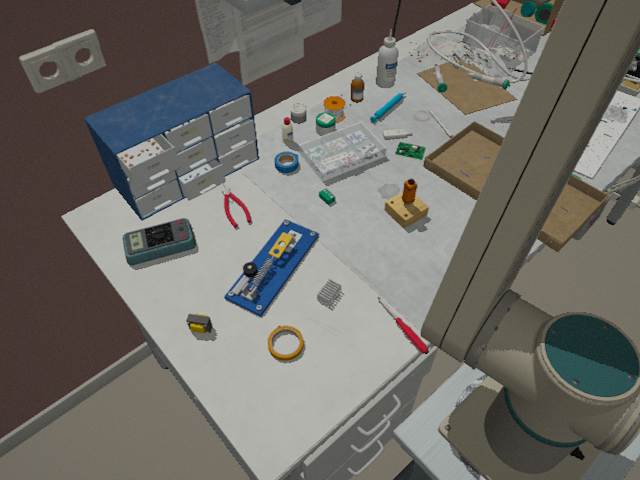

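View pics/top0.png

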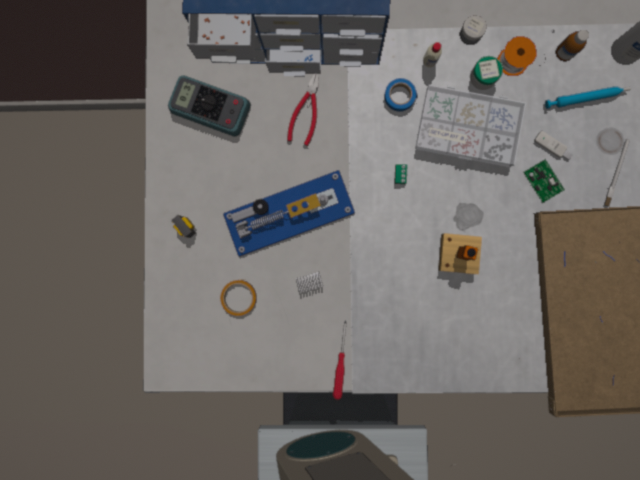

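The top view shows the tensioner around (288,213), with its clevis to the left and its post to the right near (325,199). The stand is at (461,254), with the orange puller upright in it. In the scene view the stand is near (407,205) and the tensioner near (272,266).

```bash
cat > h.py <<'E'
import numpy as np, cv2
from rig import ctrl
def ray(d,u,v):
    K,E=d["camera_matrix"],d["extrinsics"]
    r=E[:3,:3]@np.linalg.inv(K)@np.array([u,v,1.]); return E[:3,3],r
def plane(d,p,z):
    o,r=ray(d,*p); return o+r*(z-o[2])/r[2]
def proj(d,P):
    E=d["extrinsics"]; c=E[:3,:3].T@(np.asarray(P,float)-E[:3,3]); q=d["camera_matrix"]@c; return q[:2]/q[2]
def mask(d,lo,hi,box):
    h=cv2.cvtColor(d["frame"],cv2.COLOR_RGB2HSV); m=cv2.inRange(h,lo,hi); x0,y0,x1,y1=box
    k=np.zeros_like(m);k[y0:y1,x0:x1]=m[y0:y1,x0:x1];return k
def rectfit(d,m,z):
    c=max(cv2.findContours(m,0,1)[0],key=cv2.contourArea)
    w=np.array([plane(d,p[0],z)[:2] for p in c],np.float32)
    return cv2.minAreaRect(w)
E
python3 - <<'E'
from h import *
t=ctrl.snapshot("top");s=ctrl.snapshot("scene")
for d,b,ws,oz in((t,(215,165,365,260),(435,228,490,282),0),(s,(215,210,330,320),(375,170,440,232),0)):
    m=mask(d,(100,120,60),(125,255,255),b); m=cv2.morphologyEx(m,cv2.MORPH_CLOSE,np.ones((25,25)))
    print('blue',rectfit(d,m,10))
    m=mask(d,(12,60,120),(28,200,255),ws)
    m2=mask(d,(5,200,80),(15,255,255),ws)
    print('stand',rectfit(d,cv2.morphologyEx(m|m2,cv2.MORPH_CLOSE,np.ones((9,9))),30),'orange px',cv2.boundingRect(m2))
    y=mask(d,(20,120,100),(30,255,255),b);print('brass',rectfit(d,y,38),cv2.boundingRect(y))
a=cv2.resize(t["frame"][165:260,215:365],None,fx=5,fy=5,interpolation=2)[:300*2]
b=cv2.resize(t["frame"][225:285,430:490],None,fx=4,fy=4,interpolation=2)
c=cv2.resize(s["frame"][170:235,375:440],None,fx=4,fy=4,interpolation=2)
o=np.zeros((600,800,3),np.uint8);o[:475,:750]=a;cv2.imwrite('pics/c1.png',o[...,::-1])
o=np.zeros((600,800,3),np.uint8);o[:240,:240]=b;o[:260,250:510]=c
e=cv2.resize(s["frame"][215:315,220:325],None,fx=3,fy=3,interpolation=2);o[280:580,:315]=e;cv2.imwrite('pics/c2.png',o[...,::-1])
E
```

```text
blue ((558.1502685546875, 96.65707397460938), (86.78694915771484, 235.736328125), 19.82951545715332)
stand ((477.11444091796875, -225.25086975097656), (70.14936828613281, 69.73843383789062), 83.22957611083984) orange px (463, 246, 14, 13)
brass ((569.2431640625, 66.48481750488281), (21.886615753173828, 56.739383697509766), 20.660236358642578) (288, 195, 32, 22)
blue ((555.917724609375, 99.51585388183594), (88.93119049072266, 238.22103881835938), 19.821020126342773)
stand ((486.0164489746094, -237.66468811035156), (97.94236755371094, 93.51190185546875), 83.6686019897461) orange px (403, 181, 14, 24)
brass ((568.30029296875, 68.30435180664062), (25.21661949157715, 64.48494720458984), 22.815425872802734) (269, 233, 24, 25)
```

View pics/c1.png

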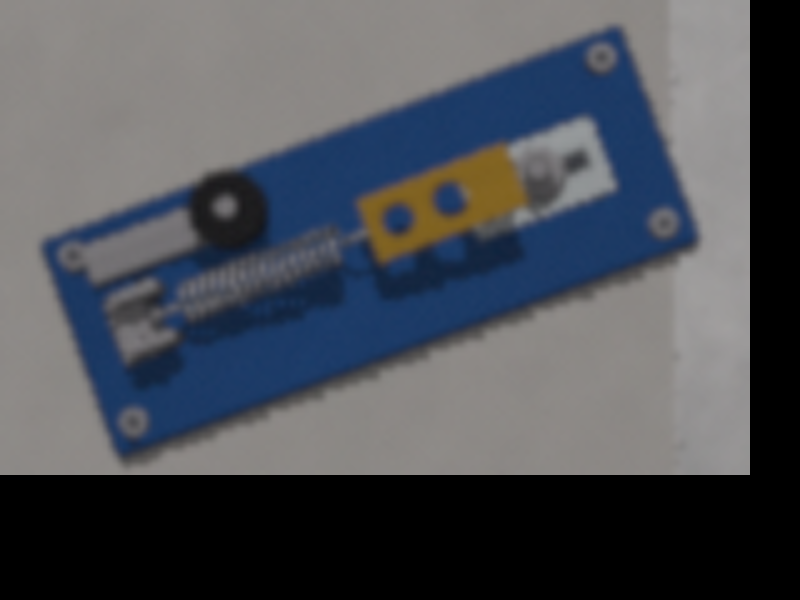

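View pics/c2.png

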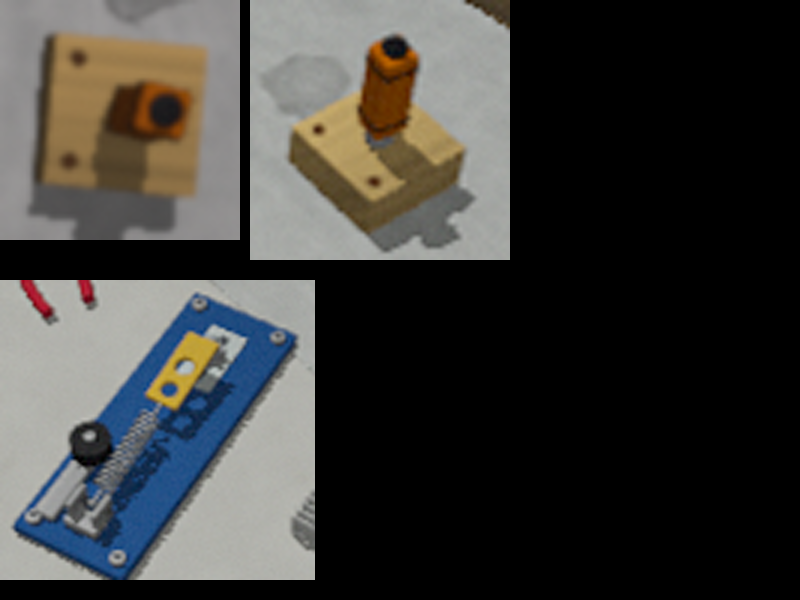

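The crops show the pull hole at crop (398,220), the end hole at (450,197), and the post mostly under the nose near (542,170). The handle's dark cap is at (165,110) in the c2 top inset.

Run:
```python
from h import *
t=ctrl.snapshot("top");s=ctrl.snapshot("scene")
def tri(p,q):
    o1,r1=ray(t,*p);o2,r2=ray(s,*q);A=np.c_[r1,-r2];k=np.linalg.lstsq(A,o2-o1,rcond=None)[0]
    a,b=o1+r1*k[0],o2+r2*k[1];return ((a+b)/2).round(1),np.linalg.norm(a-b).round(2)
def holes(d,b):
    y=mask(d,(18,110,70),(32,255,255),b);y=cv2.resize(y,None,fx=4,fy=4,interpolation=cv2.INTER_LINEAR);y=(y>127).astype(np.uint8)
    c,h=cv2.findContours(y,cv2.RETR_CCOMP,1);r=[]
    for i,k in enumerate(c):
        if h[0][i][3]>=0 and cv2.contourArea(k)>60:
            M=cv2.moments(k);r.append(((M['m10']/M['m00']+.5)/4-.5,(M['m01']/M['m00']+.5)/4-.5))
    return sorted(r)
ht=holes(t,(285,185,325,225));hs=holes(s,(262,225,300,262));print(ht,hs)
for p,q in zip(ht,hs): print('hole',tri(p,q),plane(t,p,34),plane(s,q,34))
def dark(d,b):
    m=mask(d,(0,0,0),(180,255,60),b);m=max(cv2.findContours(m,0,1)[0],key=cv2.contourArea);M=cv2.moments(m);return M['m10']/M['m00'],M['m01']/M['m00']
p,q=dark(t,(463,244,480,260)),dark(s,(403,177,418,186));print('cap',p,q,tri(p,q),plane(t,p,100),plane(s,q,100))
def scr(d,b,pts):
    for u,v in pts:
        g=cv2.cvtColor(d["frame"],7)[v-4:v+5,u-4:u+5].astype(float);h=cv2.cvtColor(d["frame"],41)[v-4:v+5,u-4:u+5,1];w=(h<110)*1.
        ys,xs=np.mgrid[-4:5,-4:5];yield u+(w*xs).sum()/w.sum(),v+(w*ys).sum()/w.sum()
T=list(scr(t,0,[(229,216),(241,249),(335,176),(347,209)]));S=list(scr(s,0,[(231,293),(259,305),(286,222),(312,234)]))
T=[T[i] for i in(0,1,2,3)]
for p,q in zip(T,S): print('screw',np.round(p,1),np.round(q,1),tri(p,q),plane(t,p,11)[:2],plane(s,q,11)[:2])
```

```text
[(294.10015060240966, 208.359375), (304.53206806282725, 204.2056609947644)] [(276.1701127819549, 251.26597744360902), (281.2352088167053, 243.961716937355)]
hole (array([564.4,  83.9,  32.4]), np.float64(0.15)) [564.24755643  83.79063824  34.        ] [563.300283    84.47394252  34.        ]
hole (array([571.8,  64.2,  33.7]), np.float64(0.08)) [571.78533029  64.16039579  34.        ] [571.55433462  64.27220335  34.        ]
cap (471.04285714285714, 252.34285714285716) (410.91666666666663, 181.59375) (array([ 476.7, -225.4,   99.6]), np.float64(0.98)) [ 476.30108851 -225.640887    100.        ] [ 476.69812742 -224.6212376   100.        ]
screw [229.7 216. ] [231.2 292.2] (array([553.7, 209.1,  15.1]), np.float64(0.46)) [553.92930723 209.72128724] [556.4064508 208.0827411]
screw [241.  249.1] [258.5 307. ] (array([490.2, 188. ,  13.1]), np.float64(0.96)) [489.92003599 187.97115443] [491.6858249  187.64633209]
screw [334.7 175.7] [285.9 220.6] (array([627.8,   7.1,  17.3]), np.float64(0.3)) [628.75978876   7.01326035] [632.31057661   4.07508388]
screw [347.3 209.2] [312.8 232.7] (array([563.2, -16.4,  14.5]), np.float64(0.51)) [563.78880052 -16.32916193] [565.26755526 -18.47188725]
```

The hole, cap and screw triangulations agree to about 1 mm, so I'm moving above the puller.

Emit:
{"name": "carry_out", "arguments": {
  "moves": [
    [0.999, -0.702, 0.15, 0, 0, -0.753, 1],
    [0.999, -0.702, 0.15, 0, 0, -0.753, 1],
    [0.999, -0.702, 0.15, 0, 0, -0.753, 1],
    [0.999, -0.702, 0.15, 0, 0, -0.753, 1],
    [0.999, -0.702, 0.15, 0, 0, -0.753, 1],
    [0.999, -0.702, 0.15, 0, 0, -0.753, 1],
    [0.999, -0.702, 0.15, 0, 0, -0.753, 1],
    [0.999, -0.702, 0.15, 0, 0, -0.753, 1],
    [0.999, -0.702, 0.15, 0, 0, -0.753, 1],
    [0.999, -0.702, 0.15, 0, 0, -0.753, 1],
    [0.999, -0.702, 0.15, 0, 0, -0.753, 1],
    [0.999, -0.702, 0.15, 0, 0, -0.753, 1]
  ]
}}

```text
clock: 1.5
position: [476.9, -225.0, 171.2]
tool_rot: [-0.0, 0.747, 0.665, -0.0]
contact_force: [0.2, 0.2, -1.0]
finger_gap: 85.3
finger_force: 0.0
```

```bash
cat >> h.py <<'E'
from scipy.spatial.transform import Rotation as R
def st():
    s=ctrl.get_state();q=s['tool_rot'];r=R.from_quat(np.r_[q[1:],q[0]]);X=r.as_matrix()
    print('t',round(s['clock'],2),'p',s['position'].round(2),'yaw',np.degrees(np.arctan2(X[1,0],X[0,0])).round(2),'tilt',np.degrees(X[:2,2]).round(2),'F',np.round(s['contact_force'],2),'T',np.round(s['torque'],3),'gap',round(s['finger_gap'],2),np.round(s['finger_force'],1))
    return s,X
def go(P):
    s,X=st();print('tool shift /400:',(X.T@(np.asarray(P)-s['position'])/400).round(4))
def fish(d,P):
    E=d["extrinsics"];c=E[:3,:3].T@(np.asarray(P,float)-E[:3,3]);K=d["camera_matrix"];th=np.arctan2(np.hypot(c[0],c[1]),c[2]);ph=np.arctan2(c[1],c[0]);return K[0,2]+K[0,0]*th*np.cos(ph),K[1,2]+K[1,1]*th*np.sin(ph)
def fray(d,u,v,z):
    E=d["extrinsics"];K=d["camera_matrix"];a,b=(u-K[0,2])/K[0,0],(v-K[1,2])/K[1,1];th=np.hypot(a,b)
    r=E[:3,:3]@np.array([np.sin(th)*a/th,np.sin(th)*b/th,np.cos(th)]);o=E[:3,3];return o+r*(z-o[2])/r[2]
E
python3 - <<'E'
from h import *
go((476.7,-225.4,42));s=ctrl.get_state();print(s['joint_pos'].round(2))
d=ctrl.snapshot("wrist");cv2.imwrite('pics/w1.png',d["frame"][...,::-1]);print(d["camera_matrix"],d["extrinsics"].round(3));print('cap expected',fish(d,(476.7,-225.4,100)))
E
```

```text
t 1.5 p [ 476.87 -225.    171.16] yaw 83.31 tilt [-0.04 -0.02] F [ 0.23  0.21 -1.02] T [-0.005  0.004 -0.006] gap 85.35 0.0
tool shift /400: [-9.000e-04 -1.000e-04  3.229e-01]
[-0.56  0.15 -0.32  1.1  -0.    1.12]
[[371.64829954   0.         318.86512609]
 [  0.         371.64829954 239.24443953]
 [  0.           0.           1.        ]] [[ 9.93000e-01 -1.11000e-01 -3.40000e-02  4.85695e+02]
 [-1.16000e-01 -9.50000e-01 -2.90000e-01 -1.50303e+02]
 [-0.00000e+00  2.92000e-01 -9.56000e-01  3.13436e+02]
 [ 0.00000e+00  0.00000e+00  0.00000e+00  1.00000e+00]]
cap expected (np.float64(318.52810820884537), np.float64(255.53342334007516))
```

View pics/w1.png

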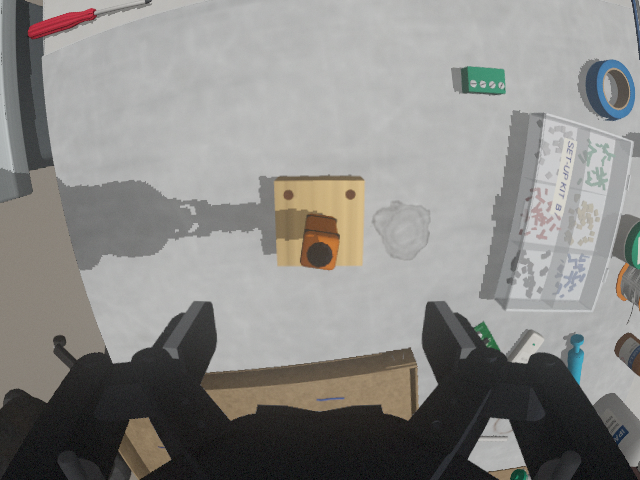

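The wrist view shows the cap at (320,254) against a predicted (318.5,255.5), so the grasp is aligned. Descending and closing.

Emit:
{"name": "carry_out", "arguments": {
  "moves": [
    [-0.001, 0, 0.08, 0, 0, 0, 1],
    [-0.001, 0, 0.16, 0, 0, 0, 1],
    [-0.001, 0, 0.24, 0, 0, 0, 1],
    [-0.001, 0, 0.29, 0, 0, 0, 1],
    [-0.001, 0, 0.32, 0, 0, 0, 1],
    [-0.001, 0, 0.323, 0, 0, 0, 0.6],
    [-0.001, 0, 0.323, 0, 0, 0, 0.4],
    [-0.001, 0, 0.323, 0, 0, 0, 0],
    [-0.001, 0, 0.323, 0, 0, 0, 0],
    [-0.001, 0, 0.323, 0, 0, 0, 0],
    [-0.001, 0, 0.323, 0, 0, 0, 0],
    [-0.001, 0, 0.323, 0, 0, 0, 0]
  ]
}}

```text
clock: 2.75
position: [477.5, -226.8, 43.5]
tool_rot: [0.001, 0.748, 0.664, 0.0]
contact_force: [-1.2, 0.4, 6.4]
finger_gap: 21.5
finger_force: 58.5
```

```bash
python3 -c "
from h import *
st()"
```

```text
t 2.75 p [ 477.53 -226.83   43.47] yaw 83.18 tilt [ 0.1 -0.1] F [-1.17  0.36  6.36] T [0.017 0.287 0.005] gap 21.54 58.5
```

Emit:
{"name": "carry_out", "arguments": {
  "moves": [
    [0, 0, -0.01, 0, 0, 0, 0],
    [0, 0, -0.03, 0, 0, 0, 0],
    [0, 0, -0.06, 0, 0, 0, 0],
    [0, 0, -0.12, 0, 0, 0, 0],
    [0, 0, -0.2, 0, 0, 0, 0],
    [0, 0, -0.25, 0, 0, 0, 0],
    [0, 0, -0.25, 0, 0, 0, 0],
    [0, 0, -0.25, 0, 0, 0, 0]
  ]
}}

```text
clock: 3.55
position: [476.8, -226.1, 142.5]
tool_rot: [0.0, 0.748, 0.664, 0.0]
contact_force: [-0.2, -0.1, -1.0]
finger_gap: 21.8
finger_force: 58.7
```

Run:
```python
from h import *
s,X=st()
u=np.array([.342,-.94,0]);H=np.array([564.2,83.9,0])
P=H+[0,0,110]
print((X.T@(P-s['position'])/400).round(4))
d=ctrl.snapshot("wrist");o=d["frame"];cv2.imwrite('pics/w2.png',cv2.resize(o[150:480,100:540],None,fx=1.8,fy=1.8)[...,::-1])
print('tip expected',fish(d,s['position']+X@[0,0,22]))
```

```text
t 3.55 p [ 476.75 -226.13  142.46] yaw 83.18 tilt [ 0.05 -0.03] F [-0.19 -0.08 -0.95] T [-0.014  0.05  -0.025] gap 21.76 58.7
[0.7956 0.1249 0.081 ]
tip expected (np.float64(318.61178077599465), np.float64(288.48105689791237))
```

View pics/w2.png

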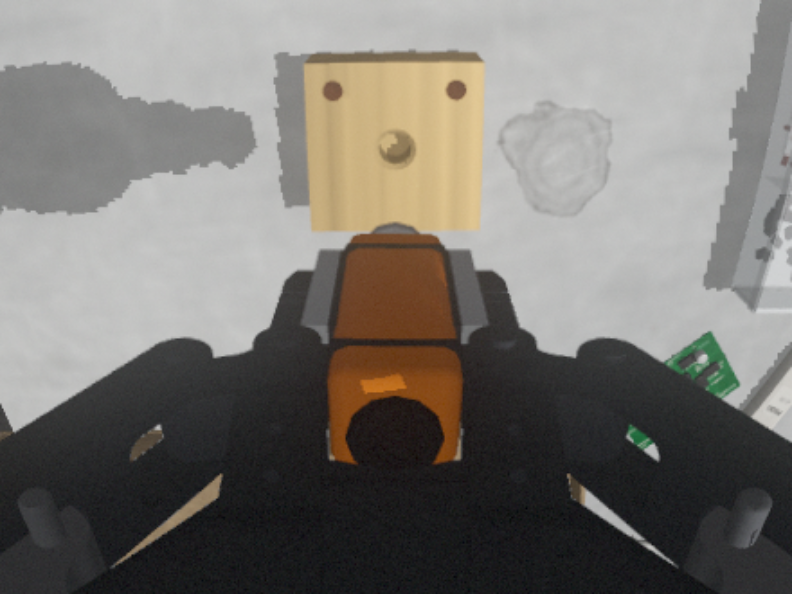

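The wrist view shows the handle held squarely between the pads and the empty stand hole at full-frame (320.6,232.8). Next I'm moving above the pull hole.

Emit:
{"name": "carry_out", "arguments": {
  "moves": [
    [0.1, 0.016, 0, 0, 0, -0.05, 0],
    [0.2, 0.031, 0, 0, 0, -0.1, 0],
    [0.3, 0.047, 0, 0, 0, -0.15, 0],
    [0.4, 0.063, 0, 0, 0, -0.2, 0],
    [0.5, 0.078, 0, 0, 0, -0.25, 0],
    [0.6, 0.094, 0.03, 0, 0, -0.298, 0],
    [0.7, 0.11, 0.06, 0, 0, -0.298, 0],
    [0.77, 0.12, 0.081, 0, 0, -0.298, 0],
    [0.796, 0.125, 0.081, 0, 0, -0.298, 0],
    [0.796, 0.125, 0.081, 0, 0, -0.298, 0],
    [0.796, 0.125, 0.081, 0, 0, -0.298, 0]
  ]
}}

```text
clock: 4.7
position: [563.5, 83.3, 109.2]
tool_rot: [-0.0, 0.574, 0.819, -0.001]
contact_force: [-0.1, -0.5, -1.9]
finger_gap: 21.3
finger_force: 58.8
```

Run:
```python
from h import *
s,X=st()
d=ctrl.snapshot("scene");w=ctrl.snapshot("wrist")
p=s['position']+X@[0,0,22.5];q=proj(d,p);print('tip exp',q,'handle top',proj(d,p+[0,0,80]),'collar',proj(d,p+[0,0,10]))
q=q.astype(int);a=cv2.resize(d["frame"][q[1]-50:q[1]+50,q[0]-50:q[0]+50],None,fx=4,fy=4,interpolation=2)
b=cv2.resize(w["frame"][60:360,120:520],None,fx=1,fy=1)
o=np.zeros((600,800,3),np.uint8);o[:400,:400]=a;o[:300,400:800]=b;cv2.imwrite('pics/s3.png',o[...,::-1]);print(q-50)
for n,P in(('pull',(564.3,83.9,34)),('slot',(581.9,33.1,31))): print(n,fish(w,P),proj(d,P))
np.savez('w3.npz',f=w["frame"],E=w["extrinsics"],K=w["camera_matrix"])
```

```text
t 4.7 p [563.51  83.28 109.2 ] yaw 109.97 tilt [-0.08 -0.05] F [-0.09 -0.52 -1.9 ] T [-0.012  0.035 -0.01 ] gap 21.3 58.8
tip exp [274.82185244 235.02035841] handle top [271.89853845 208.43820762] collar [274.47507758 231.86708039]
[224 185]
pull (np.float64(319.6270003222703), np.float64(251.2278307676715)) [276.0898278  250.83981093]
slot (np.float64(318.3723373091818), np.float64(324.32594222127443)) [289.60169797 234.52416421]
```

View pics/s3.png

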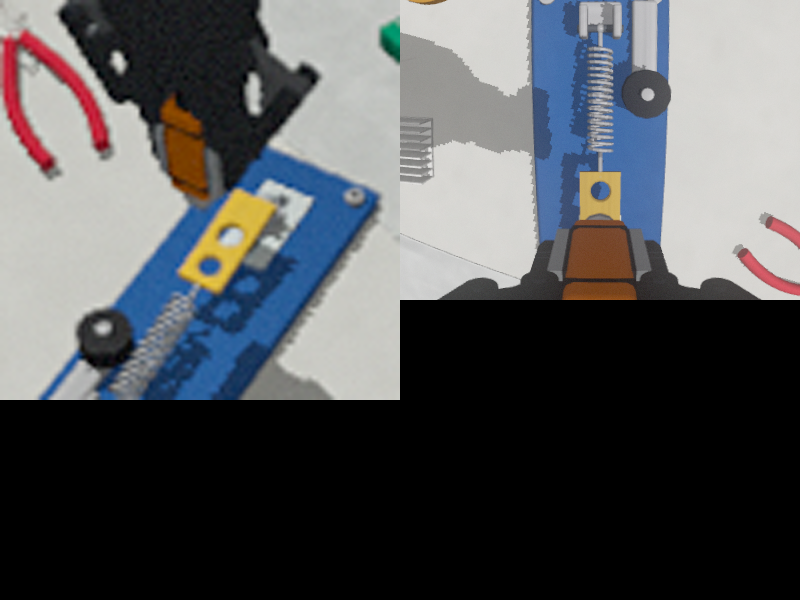

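Run:
```python
from h import *
s,X=st();z=np.load('w3.npz');w=dict(frame=z['f'],extrinsics=z['E'],camera_matrix=z['K'])
m=mask(w,(0,0,0),(180,255,45),(270,365,370,415));
# orange handle-top bottom edges: cap centre by pixel from picture w2
P=fray(w,319.4,392.8,s['position'][2]+57.5);print('cap rel tool',X.T@(P-s['position']))
# shaft edges: front face of handle bottom edge (y px~222 full) -> tool x
P=fray(w,320.3,150+236/1.8,s['position'][2]-22.5+20);print('handle front bottom edge rel (expect x=+11)',X.T@(P-s['position']))
y=mask(w,(18,110,70),(32,255,255),(290,220,350,300));c,h=cv2.findContours(y,cv2.RETR_CCOMP,1)
for i,k in enumerate(c):
    if h[0][i][3]>=0 and cv2.contourArea(k)>60:
        M=cv2.moments(k);a=(M['m10']/M['m00'],M['m01']/M['m00']);P=fray(w,*a,34);print('pull hole',a,P,X.T@(P-s['position']))
```

```text
t 4.8 p [563.89  82.79 109.8 ] yaw 109.9 tilt [-0.01 -0.03] F [-0.21 -0.13 -2.51] T [-0.005 -0.005 -0.022] gap 21.38 58.8
cap rel tool [  2.62222909   0.5006582  -57.50124283]
handle front bottom edge rel (expect x=+11) [12.57399201  0.92573316  2.49465158]
pull hole (319.96504559270517, 250.12462006079028) [564.24973268  84.6493102   34.        ] [ 1.65545354  0.99678157 75.79927651]
```

Emit:
{"name": "carry_out", "arguments": {
  "moves": [
    [-0.001, 0.001, 0.06, 0, 0, 0, 0],
    [-0.001, 0.001, 0.1, 0, 0, 0, 0],
    [-0.001, 0.001, 0.115, 0, 0, 0, 0],
    [-0.001, 0.001, 0.125, 0, 0, 0, 0],
    [-0.001, 0.001, 0.135, 0, 0, 0, 0],
    [-0.001, 0.001, 0.142, 0, 0, 0, 0],
    [-0.001, 0.001, 0.142, 0, 0, 0, 0]
  ]
}}

```text
clock: 5.5
position: [564.8, 83.8, 53.1]
tool_rot: [0.0, 0.574, 0.819, 0.0]
contact_force: [0.2, 0.9, -1.6]
finger_gap: 21.5
finger_force: 58.8
```

Run:
```python
from h import *
s,X=st()
d=ctrl.snapshot("scene");w=ctrl.snapshot("wrist");t=ctrl.snapshot("top")
o=np.zeros((600,800,3),np.uint8)
o[:400,:400]=cv2.resize(d["frame"][215:265,250:300],None,fx=8,fy=8,interpolation=2);o[:400,400:800]=cv2.resize(w["frame"][150:280,255:385],(400,400),interpolation=2);cv2.imwrite('pics/s4.png',o[...,::-1])
```

```text
t 5.5 p [564.79  83.77  53.09] yaw 109.99 tilt [ 0.02 -0.  ] F [ 0.16  0.92 -1.64] T [0.007 0.034 0.011] gap 21.51 58.8
```

View pics/s4.png

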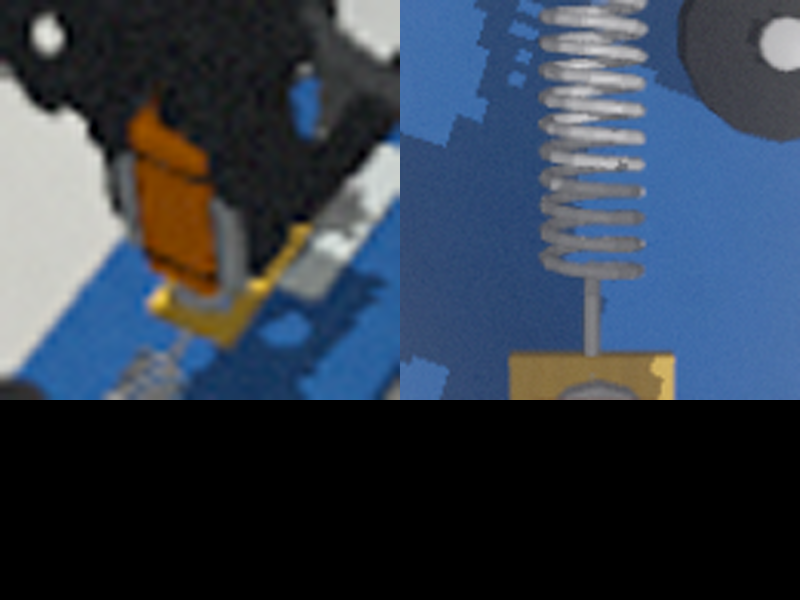

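The pin is over the pull hole with the collar just above the plate, and there's no load. I'll lower slightly and start pulling.

Emit:
{"name": "carry_out", "arguments": {
  "moves": [
    [0, 0, 0.004, 0, 0, 0, 0],
    [0, 0, 0.008, 0, 0, 0, 0],
    [0, 0, 0.008, 0, 0, 0, 0],
    [-0.006, 0, 0.008, 0, 0, 0, 0],
    [-0.012, 0, 0.008, 0, 0, 0, 0],
    [-0.018, 0, 0.008, 0, 0, 0, 0],
    [-0.024, 0, 0.008, 0, 0, 0, 0],
    [-0.024, 0, 0.008, 0, 0, 0, 0],
    [-0.024, 0, 0.008, 0, 0, 0, 0]
  ]
}}

```text
clock: 6.55
position: [567.5, 75.2, 49.5]
tool_rot: [-0.001, 0.574, 0.819, 0.0]
contact_force: [-1.7, 4.3, -1.1]
finger_gap: 21.2
finger_force: 58.9
```

```bash
cat >> h.py <<'E'
def ft():
    s,X=st();print('tool-frame F',(X.T@s['contact_force']).round(2),'along u from slack',round(float((s['position']-[564.3,83.9,0])@[.342,-.94,0]),2))
E
python3 -c "
from h import *
ft()"
```

```text
t 6.55 p [567.48  75.23  49.51] yaw 110.0 tilt [-0.05  0.06] F [-1.73  4.31 -1.13] T [ 0.884  0.357 -0.022] gap 21.18 58.9
tool-frame F [ 4.64 -0.15  1.13] along u from slack 9.24
```

Run:
```python
from h import *
t=ctrl.snapshot("top");g=cv2.imread('pics/top0.png')
u=np.array([.342,-.94,0]);
t["frame"]=g[...,::-1]
for k in(-8,-4,0,4,8):
    P=np.array([581.9,33.1,0])+k*u;print(k,'head',((proj(t,P+[0,0,31])-[215,165]+.5)*5).round(0),'shoulder',((proj(t,P+[0,0,20])-[215,165]+.5)*5).round(0))
a=(np.array([545.,180])/5-.5+[215,165]);print('shoulder guess',(plane(t,a,20)-[581.9,33.1,20])@u)
c=cv2.resize(g[185:210,305:345],None,fx=20,fy=20,interpolation=cv2.INTER_CUBIC);cv2.imwrite('pics/c5.png',c)
```

```text
-8 head [513. 179.] shoulder [514. 183.]
-4 head [523. 175.] shoulder [524. 179.]
0 head [533. 172.] shoulder [534. 175.]
4 head [543. 168.] shoulder [544. 172.]
8 head [553. 164.] shoulder [553. 168.]
shoulder guess 3.362060234851569
```

View pics/c5.png

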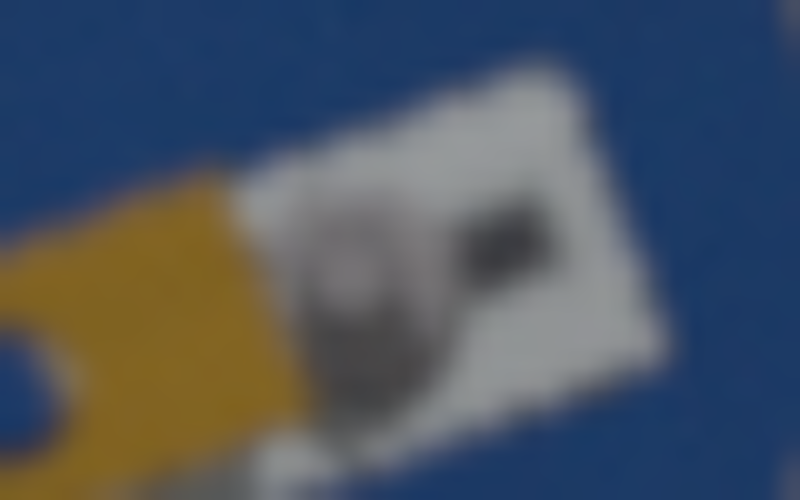

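Head is at crop (350,280), which puts the post about 2–3 mm beyond the slot's middle. I'll stretch to just short of it without pressing.

Emit:
{"name": "carry_out", "arguments": {
  "moves": [
    [-0.008, 0, 0, 0, 0, 0, 0],
    [-0.016, 0, 0, 0, 0, 0, 0],
    [-0.024, 0, 0, 0, 0, 0, 0],
    [-0.032, 0, 0, 0, 0, 0, 0],
    [-0.04, 0, 0, 0, 0, 0, 0],
    [-0.048, 0, 0, 0, 0, 0, 0],
    [-0.056, 0, 0, 0, 0, 0, 0],
    [-0.062, 0, 0, 0, 0, 0, 0],
    [-0.062, 0, 0, 0, 0, 0, 0],
    [-0.062, 0, 0, 0, 0, 0, 0]
  ]
}}

```text
clock: 7.6
position: [574.6, 53.6, 49.1]
tool_rot: [-0.003, 0.573, 0.819, 0.001]
contact_force: [-3.1, 8.6, -1.9]
finger_gap: 21.2
finger_force: 58.9
```

Run:
```python
from h import *
ft()
```

```text
t 7.6 p [574.64  53.59  49.07] yaw 110.05 tilt [-0.19  0.31] F [-3.06  8.59 -1.89] T [2.108 0.733 0.005] gap 21.23 58.9
tool-frame F [9.11 0.07 1.95] along u from slack 32.03
```

Run:
```python
from h import *
s,X=st();w=ctrl.snapshot("wrist");f=w["frame"]
y=mask(w,(15,90,50),(35,255,255),(280,200,360,330));ys,xs=np.nonzero(y);print('brass rows',np.percentile(ys,[0,1,5]),xs.min(),xs.max())
P=fray(w,np.median(xs),np.percentile(ys,1),35);print('rear edge S:',(P-[564.3,83.9,35])@[.342,-.94,0],'hole stretch',(P-[564.3,83.9,35])@[.342,-.94,0]+19, 'rel', X.T@(P-s['position']))
cv2.imwrite('pics/w5.png',cv2.resize(f[180:480,180:460],None,fx=2,fy=2,interpolation=2)[...,::-1])
```

```text
t 7.6 p [574.64  53.59  49.07] yaw 110.05 tilt [-0.19  0.31] F [-3.06  8.59 -1.89] T [2.108 0.733 0.005] gap 21.23 58.9
brass rows [256. 256. 257.] 291 344
rear edge S: 12.495553788539333 hole stretch 31.495553788539333 rel [19.44396781 -1.2939705  14.18836387]
```

View pics/w5.png

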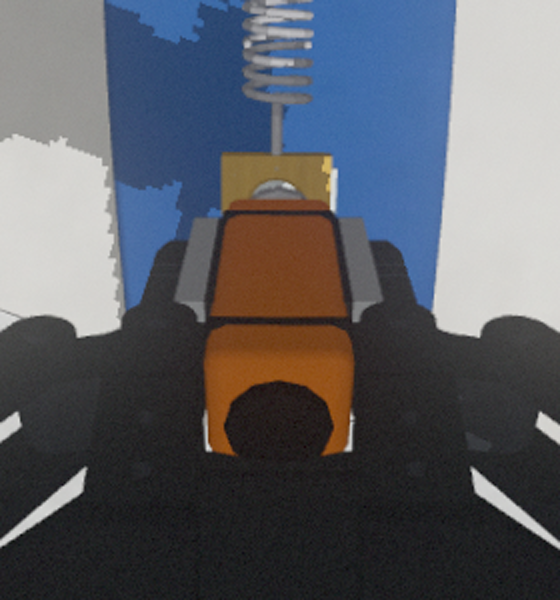

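The wrist view shows the pin still engaged behind the collar, at (275,185) in the crop, with hardly any tilt. Now I press lightly to find the head's top.

Emit:
{"name": "carry_out", "arguments": {
  "moves": [
    [0, 0, 0.004, 0, 0, 0, 0],
    [0, 0, 0.008, 0, 0, 0, 0],
    [0, 0, 0.012, 0, 0, 0, 0],
    [0, 0, 0.012, 0, 0, 0, 0],
    [0, 0, 0.012, 0, 0, 0, 0]
  ]
}}

```text
clock: 8.15
position: [575.1, 53.7, 46.4]
tool_rot: [-0.002, 0.573, 0.819, 0.001]
contact_force: [-6.9, 9.1, 10.1]
finger_gap: 21.1
finger_force: 60.6
```

Run:
```python
from h import *
ft()
```

```text
t 8.15 p [575.06  53.67  46.38] yaw 110.06 tilt [-0.14  0.29] F [-6.86  9.13 10.13] T [ 2.061  1.637 -0.023] gap 21.13 60.6
tool-frame F [ 10.99  -3.32 -10.06] along u from slack 32.1
```

Emit:
{"name": "carry_out", "arguments": {
  "moves": [
    [-0.0025, 0, -0.002, 0, 0, 0, 0],
    [-0.005, 0, -0.002, 0, 0, 0, 0],
    [-0.0075, 0, -0.002, 0, 0, 0, 0],
    [-0.0075, 0, -0.002, 0, 0, 0, 0]
  ]
}}

```text
clock: 8.55
position: [575.9, 52.1, 46.5]
tool_rot: [-0.004, 0.573, 0.82, 0.003]
contact_force: [-5.7, 13.5, 6.8]
finger_gap: 21.6
finger_force: 59.6
```

Run:
```python
from h import *
ft()
```

```text
t 8.55 p [575.89  52.14  46.46] yaw 110.1 tilt [-0.15  0.48] F [-5.71 13.46  6.79] T [ 2.769  1.369 -0.011] gap 21.61 59.6
tool-frame F [14.66 -0.73 -6.66] along u from slack 33.82
```

Horizontal force rose with friction, so I'll probe by lifting, stepping outwards and pressing.

Emit:
{"name": "carry_out", "arguments": {
  "moves": [
    [0, 0, -0.006, 0, 0, 0, 0],
    [0, 0, -0.008, 0, 0, 0, 0],
    [-0.002, 0, -0.008, 0, 0, 0, 0],
    [-0.002, 0, -0.004, 0, 0, 0, 0],
    [-0.002, 0, 0, 0, 0, 0, 0],
    [-0.002, 0, 0, 0, 0, 0, 0]
  ]
}}

```text
clock: 9.15
position: [576.2, 50.4, 46.3]
tool_rot: [-0.003, 0.573, 0.82, 0.002]
contact_force: [-5.5, 10.1, 5.8]
finger_gap: 21.1
finger_force: 60.0
```

Run:
```python
from h import *
ft()
```

```text
t 9.15 p [576.19  50.44  46.34] yaw 110.07 tilt [-0.16  0.34] F [-5.52 10.11  5.76] T [ 2.2    1.348 -0.043] gap 21.05 60.0
tool-frame F [11.43 -1.72 -5.69] along u from slack 35.52
```

Emit:
{"name": "carry_out", "arguments": {
  "moves": [
    [0, 0, -0.008, 0, 0, 0, 0],
    [-0.004, 0, -0.008, 0, 0, 0, 0],
    [-0.004, 0, -0.004, 0, 0, 0, 0],
    [-0.004, 0, 0, 0, 0, 0, 0],
    [-0.004, 0, 0, 0, 0, 0, 0]
  ]
}}

```text
clock: 9.65
position: [577.0, 48.6, 45.6]
tool_rot: [-0.002, 0.573, 0.819, 0.002]
contact_force: [-3.3, 8.5, 1.9]
finger_gap: 21.4
finger_force: 59.1
```

Run:
```python
from h import *
ft()
```

```text
t 9.65 p [577.03  48.61  45.58] yaw 110.07 tilt [-0.13  0.3 ] F [-3.32  8.54  1.89] T [2.042 0.758 0.012] gap 21.39 59.1
tool-frame F [ 9.17 -0.19 -1.84] along u from slack 37.52
```

The plate dropped here. Pressing on down in small steps.

Emit:
{"name": "carry_out", "arguments": {
  "moves": [
    [0, 0, 0.003, 0, 0, 0, 0],
    [0, 0, 0.006, 0, 0, 0, 0],
    [0, 0, 0.006, 0, 0, 0, 0]
  ]
}}

```text
clock: 9.95
position: [577.6, 48.0, 43.5]
tool_rot: [-0.002, 0.573, 0.819, 0.001]
contact_force: [-2.5, 7.3, 1.0]
finger_gap: 21.4
finger_force: 59.2
```

Run:
```python
from h import *
ft()
```

```text
t 9.95 p [577.61  48.03  43.5 ] yaw 110.05 tilt [-0.06  0.22] F [-2.51  7.31  1.02] T [ 1.813  0.664 -0.009] gap 21.44 59.2
tool-frame F [ 7.73  0.15 -0.99] along u from slack 38.27
```

Emit:
{"name": "carry_out", "arguments": {
  "moves": [
    [-0.003, 0, 0.003, 0, 0, 0, 0],
    [-0.003, 0, 0.006, 0, 0, 0, 0],
    [-0.003, 0, 0.009, 0, 0, 0, 0],
    [-0.003, 0, 0.009, 0, 0, 0, 0]
  ]
}}

```text
clock: 10.35
position: [577.1, 48.0, 39.5]
tool_rot: [-0.003, 0.573, 0.82, 0.002]
contact_force: [-2.9, 10.4, 1.5]
finger_gap: 21.1
finger_force: 59.2
```

Run:
```python
from h import *
ft()
```

```text
t 10.35 p [577.09  47.98  39.46] yaw 110.07 tilt [-0.17  0.38] F [-2.93 10.36  1.49] T [ 2.397e+00  8.310e-01 -1.000e-03] gap 21.14 59.2
tool-frame F [10.75  0.8  -1.41] along u from slack 38.13
```

Emit:
{"name": "carry_out", "arguments": {
  "moves": [
    [0, 0, 0.003, 0, 0, 0, 0],
    [0, 0, 0.006, 0, 0, 0, 0],
    [0, 0, 0.008, 0, 0, 0, 0],
    [0, 0, 0.008, 0, 0, 0, 0]
  ]
}}

```text
clock: 10.75
position: [577.3, 48.0, 37.1]
tool_rot: [-0.003, 0.573, 0.82, 0.002]
contact_force: [-4.7, 10.5, 5.9]
finger_gap: 21.7
finger_force: 59.8
```

Run:
```python
from h import *
ft()
```

```text
t 10.75 p [577.32  48.    37.06] yaw 110.08 tilt [-0.14  0.37] F [-4.71 10.55  5.88] T [2.364 1.193 0.047] gap 21.69 59.8
tool-frame F [11.56 -0.81 -5.8 ] along u from slack 38.19
```

On the shoulder. Now I let off the pull while keeping it pressed.

Emit:
{"name": "carry_out", "arguments": {
  "moves": [
    [0.003, 0, 0, 0, 0, 0, 0],
    [0.006, 0, 0, 0, 0, 0, 0],
    [0.009, 0, 0, 0, 0, 0, 0],
    [0.012, 0, 0, 0, 0, 0, 0],
    [0.015, 0, 0, 0, 0, 0, 0],
    [0.015, 0, 0, 0, 0, 0, 0]
  ]
}}

```text
clock: 11.35
position: [576.8, 51.0, 37.1]
tool_rot: [0.0, 0.574, 0.819, 0.0]
contact_force: [-3.6, 3.6, 3.0]
finger_gap: 21.6
finger_force: 59.3
```

Run:
```python
from h import *
ft()
```

```text
t 11.35 p [576.79  50.95  37.08] yaw 110.0 tilt [ 0.02 -0.01] F [-3.61  3.55  2.96] T [0.832 0.606 0.038] gap 21.56 59.3
tool-frame F [ 4.57 -2.18 -2.96] along u from slack 35.24
```

Emit:
{"name": "carry_out", "arguments": {
  "moves": [
    [0.003, 0, 0, 0, 0, 0, 0],
    [0.006, 0, 0, 0, 0, 0, 0],
    [0.009, 0, 0, 0, 0, 0, 0],
    [0.009, 0, 0, 0, 0, 0, 0]
  ]
}}

```text
clock: 11.75
position: [576.8, 53.3, 37.1]
tool_rot: [0.002, 0.574, 0.819, -0.0]
contact_force: [0.4, -2.9, 3.5]
finger_gap: 21.1
finger_force: 59.3
```

Run:
```python
from h import *
ft()
```

```text
t 11.75 p [576.79  53.31  37.13] yaw 109.95 tilt [ 0.16 -0.13] F [ 0.41 -2.88  3.53] T [-0.552 -0.079 -0.015] gap 21.1 59.3
tool-frame F [-2.86 -0.59 -3.53] along u from slack 33.03
```

Emit:
{"name": "carry_out", "arguments": {
  "moves": [
    [0, 0, -0.003, 0, 0, 0, 0],
    [0, 0, -0.006, 0, 0, 0, 0],
    [0, 0, -0.009, 0, 0, 0, 0],
    [0, 0, -0.009, 0, 0, 0, 0]
  ]
}}

```text
clock: 12.15
position: [575.1, 54.5, 39.9]
tool_rot: [-0.0, 0.574, 0.819, -0.0]
contact_force: [0.6, 1.1, -2.0]
finger_gap: 21.0
finger_force: 58.8
```

Run:
```python
from h import *
ft()
w=ctrl.snapshot("wrist");y=mask(w,(15,90,50),(35,255,255),(280,200,360,330));ys,xs=np.nonzero(y);P=fray(w,np.median(xs),np.percentile(ys,1),24);print('rear edge+19',(P-[564.3,83.9,35])@[.342,-.94,0]+19)
```

```text
t 12.15 p [575.07  54.53  39.88] yaw 110.0 tilt [-0.03  0.02] F [ 0.61  1.07 -2.01] T [-0.069 -0.023 -0.033] gap 21.04 58.8
tool-frame F [0.8  0.94 2.01] along u from slack 31.29
rear edge+19 35.8183585193539
```

No spring load on the pin now, so it's hooked. Withdrawing straight up.

Emit:
{"name": "carry_out", "arguments": {
  "moves": [
    [0, 0, -0.005, 0, 0, 0, 0],
    [0, 0, -0.01, 0, 0, 0, 0],
    [0, 0, -0.015, 0, 0, 0, 0],
    [0, 0, -0.02, 0, 0, 0, 0],
    [0, 0, -0.04, 0, 0, 0, 0],
    [0, 0, -0.08, 0, 0, 0, 0],
    [0, 0, -0.14, 0, 0, 0, 0],
    [0, 0, -0.2, 0, 0, 0, 0],
    [0, 0, -0.2, 0, 0, 0, 0]
  ]
}}

```text
clock: 13.1
position: [578.8, 54.3, 124.5]
tool_rot: [0.003, 0.574, 0.819, 0.002]
contact_force: [0.4, 1.1, -0.5]
finger_gap: 21.8
finger_force: 58.8
```

Run:
```python
from h import *
s,X=st()
w=ctrl.snapshot("wrist");d=ctrl.snapshot("scene")
o=np.zeros((500,800,3),np.uint8);o[:400,:400]=cv2.resize(w["frame"][140:340,220:420],(400,400));o[:400,400:]=cv2.resize(d["frame"][210:290,240:320],(400,400),interpolation=2);cv2.imwrite('pics/h6.png',o[...,::-1])
c,sn=np.cos(np.radians(83.2)),np.sin(np.radians(83.2))
print((X.T@(np.array([476.7,-226.,120])-s['position'])/400).round(4))
```

```text
t 13.1 p [578.79  54.29 124.5 ] yaw 109.99 tilt [ 0.48 -0.01] F [ 0.38  1.1  -0.48] T [-0.024 -0.06   0.011] gap 21.78 58.8
[-0.5712 -0.4795  0.0092]
```

View pics/h6.png

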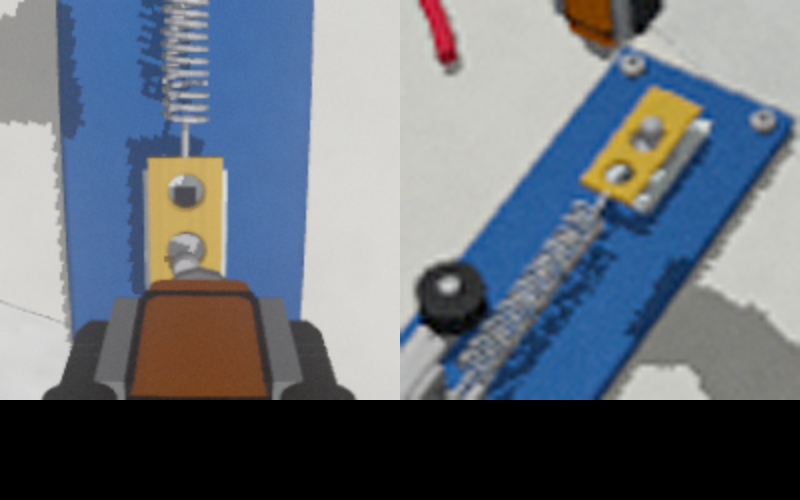

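Both views show the post's head inside the end hole, at crop (185,250) and (650,130), so the plate is hooked. Returning the puller to the stand.

Emit:
{"name": "carry_out", "arguments": {
  "moves": [
    [-0.08, -0.067, 0, 0, 0, 0.05, 0],
    [-0.16, -0.134, 0, 0, 0, 0.1, 0],
    [-0.24, -0.201, 0, 0, 0, 0.15, 0],
    [-0.32, -0.269, 0, 0, 0, 0.2, 0],
    [-0.4, -0.336, 0, 0, 0, 0.25, 0],
    [-0.48, -0.403, 0, 0, 0, 0.298, 0],
    [-0.54, -0.453, 0, 0, 0, 0.298, 0],
    [-0.571, -0.4795, 0, 0, 0, 0.298, 0],
    [-0.571, -0.4795, 0, 0, 0, 0.298, 0],
    [-0.571, -0.4795, 0, 0, 0, 0.298, 0],
    [-0.571, -0.4795, 0, 0, 0, 0.298, 0],
    [-0.571, -0.4795, 0, 0, 0, 0.298, 0]
  ]
}}

```text
clock: 14.4
position: [473.2, -224.7, 119.7]
tool_rot: [-0.001, 0.747, 0.664, -0.0]
contact_force: [0.2, 0.0, -1.9]
finger_gap: 21.3
finger_force: 59.0
```

Run:
```python
from h import *
s,X=st();w=ctrl.snapshot("wrist")
h=cv2.cvtColor(w["frame"],cv2.COLOR_RGB2HSV)
hp=fish(w,(476.7,-225.4,30));print('hole exp px',hp)
x,y=map(int,hp);m=mask(w,(10,30,150),(30,200,255),(x-50,y-60,x+50,y+50))
c,hh=cv2.findContours(m,cv2.RETR_CCOMP,1)
for i,k in enumerate(c):
    if cv2.contourArea(k)>15:
        M=cv2.moments(k);a=(M['m10']/M['m00'],M['m01']/M['m00']);P=fray(w,*a,30);print(hh[0][i][3],cv2.contourArea(k),np.round(a,1),P.round(1),(X.T@(P-s['position'])).round(2))
k=max(c,key=cv2.contourArea);wp=np.array([fray(w,*p[0],30)[:2] for p in k],np.float32);print(cv2.minAreaRect(wp))
# handle cap orange/black: orange pixel extents rel. to tool at handle-top
o=mask(w,(5,150,40),(18,255,255),(250,250,400,440));ys,xs=np.nonzero(o);print('orange rows',ys.min(),ys.max(),'cols',xs.min(),xs.max())
z=np.load('w3.npz');o=mask(dict(frame=z['f']),(5,150,40),(18,255,255),(250,250,400,440));ys,xs=np.nonzero(o);print('orange w3',ys.min(),ys.max(),xs.min(),xs.max())
```

```text
t 14.4 p [ 473.19 -224.74  119.67] yaw 83.26 tilt [-0.04  0.04] F [ 0.19  0.04 -1.94] T [-0.034  0.026  0.05 ] gap 21.32 59.0
hole exp px (np.float64(324.1115284384508), np.float64(245.95913671312834))
-1 9060.0 [324.  237.2] [ 477.3 -219.4   30. ] [ 5.73  3.54 89.67]
0 229.0 [326.8 244.1] [ 478.6 -224.4   30. ] [ 0.95  5.41 89.67]
0 125.0 [287.1 208.5] [ 456.  -197.6   30. ] [ 24.84 -20.18  89.7 ]
0 117.0 [362.  207.8] [ 503.7 -202.7   30. ] [25.39 27.82 89.66]
((476.5645446777344, -223.8780517578125), (70.14454650878906, 68.3764419555664), 83.48607635498047)
orange rows 280 407 cols 282 356
orange w3 280 407 282 356
```

Emit:
{"name": "carry_out", "arguments": {
  "moves": [
    [-0.004, 0.0085, 0.04, 0, 0, 0, 0],
    [-0.004, 0.0085, 0.08, 0, 0, 0, 0],
    [-0.004, 0.0085, 0.12, 0, 0, 0, 0],
    [-0.004, 0.0085, 0.15, 0, 0, 0, 0],
    [-0.004, 0.0085, 0.15, 0, 0, 0, 0],
    [-0.004, 0.0085, 0.15, 0, 0, 0, 0]
  ]
}}

```text
clock: 15.05
position: [476.5, -227.6, 60.2]
tool_rot: [-0.0, 0.748, 0.664, -0.0]
contact_force: [0.4, -0.2, -1.2]
finger_gap: 21.2
finger_force: 59.0
```

Run:
```python
from h import *
s,X=st();print((X.T@(np.array([476.4,-226.7,44])-s['position'])/400).round(4))
```

```text
t 15.05 p [ 476.49 -227.61   60.2 ] yaw 83.2 tilt [-0.01  0.01] F [ 0.4  -0.25 -1.15] T [ 0.027 -0.004  0.025] gap 21.23 59.0
[ 0.0022 -0.0005  0.0405]
```

Emit:
{"name": "carry_out", "arguments": {
  "moves": [
    [0.002, 0, 0.006, 0, 0, 0, 0],
    [0.002, 0, 0.012, 0, 0, 0, 0],
    [0.002, 0, 0.018, 0, 0, 0, 0],
    [0.002, 0, 0.024, 0, 0, 0, 0],
    [0.002, 0, 0.024, 0, 0, 0, 0]
  ]
}}

```text
clock: 15.55
position: [476.2, -226.9, 50.2]
tool_rot: [-0.0, 0.748, 0.664, -0.0]
contact_force: [0.3, -0.0, -1.1]
finger_gap: 21.5
finger_force: 59.0
```

Run:
```python
from h import *
s,X=st()
```

```text
t 15.55 p [ 476.18 -226.92   50.2 ] yaw 83.17 tilt [-0.03  0.02] F [ 0.27 -0.02 -1.08] T [-0.001  0.027  0.032] gap 21.47 59.0
```

Emit:
{"name": "carry_out", "arguments": {
  "moves": [
    [0, 0, 0.005, 0, 0, 0, 0],
    [0, 0, 0.01, 0, 0, 0, 0],
    [0, 0, 0.014, 0, 0, 0, 0],
    [0, 0, 0.0165, 0, 0, 0, 0],
    [0, 0, 0.0165, 0, 0, 0, 0]
  ]
}}

```text
clock: 16.05
position: [476.3, -227.0, 43.7]
tool_rot: [-0.0, 0.748, 0.664, -0.0]
contact_force: [-0.5, 1.0, -1.0]
finger_gap: 21.3
finger_force: 59.0
```

Run:
```python
from h import *
s,X=st()
```

```text
t 16.05 p [ 476.32 -226.96   43.7 ] yaw 83.17 tilt [-0.02  0.01] F [-0.53  1.05 -0.98] T [-0.015 -0.003 -0.008] gap 21.27 59.0
```

Emit:
{"name": "carry_out", "arguments": {
  "moves": [
    [0, 0, 0.003, 0, 0, 0, 0],
    [0, 0, 0.004, 0, 0, 0, 0],
    [0, 0, 0.004, 0, 0, 0, 0]
  ]
}}

```text
clock: 16.35
position: [476.6, -227.1, 43.5]
tool_rot: [0.0, 0.748, 0.664, -0.0]
contact_force: [-2.4, 1.1, 6.4]
finger_gap: 21.4
finger_force: 60.3
```

Run:
```python
from h import *
s,X=st()
```

```text
t 16.35 p [ 476.56 -227.14   43.45] yaw 83.18 tilt [ 0.   -0.01] F [-2.38  1.15  6.37] T [ 0.299  0.609 -0.029] gap 21.35 60.3
```

The collar is resting on the block. Opening slowly, then going straight up.

Emit:
{"name": "carry_out", "arguments": {
  "moves": [
    [0, 0, -0.003, 0, 0, 0, 0.3],
    [0, 0, -0.003, 0, 0, 0, 0.5],
    [0, 0, -0.003, 0, 0, 0, 0.8],
    [0, 0, -0.003, 0, 0, 0, 1],
    [0, 0, -0.003, 0, 0, 0, 1],
    [0, 0, -0.003, 0, 0, 0, 1],
    [0, 0, -0.06, 0, 0, 0, 1],
    [0, 0, -0.14, 0, 0, 0, 1],
    [0, 0, -0.24, 0, 0, 0, 1],
    [0, 0, -0.34, 0, 0, 0, 1],
    [0, 0, -0.34, 0, 0, 0, 1],
    [0, 0, -0.34, 0, 0, 0, 1]
  ]
}}

```text
clock: 17.55
position: [477.4, -227.7, 179.7]
tool_rot: [0.002, 0.748, 0.664, 0.0]
contact_force: [0.5, 0.1, -0.6]
finger_gap: 85.5
finger_force: 0.0
```

Run:
```python
from h import *
s,X=st();d=ctrl.snapshot("scene");w=ctrl.snapshot("wrist")
m2=mask(d,(5,200,80),(15,255,255),(375,170,440,232));print('orange scene',cv2.boundingRect(m2),'was (403,181,14,24)')
y=mask(d,(18,110,70),(32,255,255),(250,215,320,275));print('brass scene',cv2.boundingRect(y))
for z in(70,100):print(fish(w,(476.7,-225.4,z)))
o=mask(w,(5,150,40),(18,255,255),(230,180,410,330));print('orange wrist',cv2.boundingRect(o))
k=cv2.minAreaRect(cv2.findNonZero(o));print(k)
```

```text
t 17.55 p [ 477.37 -227.66  179.65] yaw 83.17 tilt [ 0.15 -0.1 ] F [ 0.49  0.11 -0.62] T [ 0.051  0.021 -0.043] gap 85.48 0.0
orange scene (392, 181, 25, 35) was (403,181,14,24)
brass scene (277, 228, 23, 23)
(np.float64(319.02177715911625), np.float64(235.33516580048857))
(np.float64(319.057789528852), np.float64(248.86710995633064))
orange wrist (303, 214, 34, 48)
((319.5, 237.5), (47.0, 33.0), 90.0)
```

```bash
python3 -c "
from rig import ctrl
print(ctrl.job_done())"
```

```text
the job is handed in; nothing more can be done
None
```

The return spring's plate is hooked under the post's head, the puller is standing back in its stand hole and released, and the job was handed in at about 17.6 s. The hand-in gave no verdict. The highest spring or post load I read, between moves, was about 15 N. I viewed 11 pictures, one over the limit of 10.

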